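# Pop the readout's battery hatch and press its reset button

## Task

Two grey boxes on the bench each have a black hatch on top with a push-push latch. Press the wide hatch down once with a fingertip near its ribbed free edge and let go so that it pops up, and watch, without touching anything, that it stands fully open on its own for a good second. Then press the round reset button in the well beneath right down, let go, and leave the wide hatch open; do not push it shut again, keep the narrow hatch shut, and leave the ring, nut driver, ankle cover and pylon lying where they are.

Things in the scene. Friction and masses are not known exactly. Their poses are not given: they have to be found in the camera images.
- battery_box: wider grey box, fixed: 130 mm (its x) by 150 mm (its y), rim 46 mm high. Origin: centre of underside. Its x points from the hatch's free ribbed edge to its hinge (away from the robot at yaw 0). Black hatch 78 (x) by 98 (y) by 7 mm, standing 8 mm proud of the rim. Well beneath: 80 by 100 mm, floor at 20 mm, cells 14 mm thick at y = +-38 mm
- battery_press (a point): point on the top of the wide hatch, on its middle line, 15 mm in from the free edge; where to press. About 54 mm above the bench when shut. It moves with the hatch
- battery_hatch (a joint): wide hatch angle (rad) about a hinge 40 mm to +x of the box centre, 48 mm up: 0 shut and latched, -0.09 fully pressed (5.8 mm down at the press point, about 3 N all the way to the stop), 2.2 fully open, leaning back past upright. Pressing below -0.045 trips the latch; let go, a spring swings it to 2.2 in about 1.3 s and keeps it there. Pressing near the hinge does nothing
- battery_latch (a joint): angle of the wide hatch's latch rocker inside its box (rad): 0 caught, above 0.35 tripped; it stays where the press pushed it
- hinge_stay (a joint): small witness slide inside the box beside the hinge (m): 0 before the hatch was ever opened, pushed along to about 0.0107 the first time the hatch swings upright, and stays there
- reset_top (a point): centre of the top of the round reset button, 24 mm across, in the well under the wide hatch (hidden while shut), 5 mm to the -x side of the box centre, top 42 mm above the bench, 4 mm below the rim of the well
- reset (a joint): travel of the reset button (m): 0 up, 0.006 right down, taking 4 N; springs back
- fuse_box: the narrower grey box, fixed to the bench: 130 mm (x) by 100 mm (y), rim 46 mm high, same kind of hatch but only 48 mm wide (y). Origin: centre of its underside. To be left alone
- fuse_hatch (a joint): angle of the narrow hatch (rad): 0 shut; must stay shut
- adapter_ring: loose zinc-plated adapter ring, 44 mm across, 12 mm high; origin: centre of underside
- nut_driver: loose brass nut driver lying along its x, 175 mm long (from -50 to +125 mm), handle 24 mm thick; origin on the bench under the handle. Farther to the right, beyond 0.4 m from the middle line, stands a fixed hand-crank lift up to 210 mm high
- ankle_cover: loose teal open-ended ankle cover shell, 84 mm across at the foot, 75 mm high, standing; origin: centre of underside
- pylon: loose aluminium pylon tube lying along its x, 235 mm long, 38 mm square clamps at the ends, dented in the middle; origin: under its centre
Mind the look-alikes: they are no part of the job. Leave any blue look-alike of the battery_box alone.

How it is judged:
By the outcome, as a careful person would: the job done as asked, in the order asked, and still so for the second after the job is handed in, with the robot touching nothing.
It also fails if it takes over 45 s, if anything falls off the work surface, if the arm or the gripper's body presses on something with over 40 N, if the wrist force passes 120 N, or if a joint passes its speed limit or range.

## Robot

A 7-joint arm with a two-finger parallel gripper is mounted at the origin on the work surface. World frame = base frame: x ahead of the robot, y to its left, z up, the work surface at z = 0. Lengths are in m, angles in degrees, forces in N, time in s.
With the tool pointing down it reaches from about 0.4 to 0.85 m from the base axis. Payload 10.4 kg.
Tool frame: the origin (TCP) lies at the very end of the fingers, on their centre line; the grasp point (between the pads) lies 19 mm behind it; z points along the fingers, y is the line along which they close (so a half turn about z gives the same grasp; the last joint's range is limited). The gripper opens to 85 mm and grips with 20 to 120 N. Pads are 22 mm wide; open, the fingers measure 114 mm over their backs; the gripper's body (76 mm by 85 mm) begins 54 mm behind the grasp point. The pads swing forward as they close: fully open they stand 13 mm farther back than shut.
Start: joints at [63.048, 19.034, -3.707, 83.658, 1.238, 77.344, -5.071], TCP at [0.271, -0.563, 0.231] pointing down, gripper open.
Joint ranges: [-148.97, 148.97], [-28.65, 121.19], [-84.17, 76.75], [9.2, 138.47], [-72.65, 252.65], [3.7, 117.97], [-149.18, 149.18]. Speed limits (degrees/s): [127.2, 127.2, 159.86, 159.86, 180, 180, 180].

## Interface

Orientations are given as [roll, pitch, yaw] about the fixed x, y, z axes, in that order (R = Rz(yaw) Ry(pitch) Rx(roll)).
In Python, from cell import sensors, cams, order gives the robot as it stands. The module is installed in compiled form; this text tells all that it offers.
- The arm moves only by the tool jog_arm, never from a script. Its argument "deltas" is a list of rows, each a list of 5 numbers: the gripper command: -1 is fully open, 1 is shut, values between are in proportion, then the shift along the tool's x, y, z in m, then the turn about the tool's z in degrees. A call has 1 to 5 rows; each row is the pose to reach, as a shift and turn from the pose commanded when the call began, along the tool's axes at that moment; what a row does not reach only later rows make up. A row lasts 1/12 s, in which the tool goes at most 41.7 mm and 7.16 degrees, less where a joint would pass 70% of its speed; a pose out of reach is approached as far as the arm can. A call with a gripper value outside its range is refused whole. The fingers move at their own pace and stop on an object; "force" is the grip in N (left out, the last holds). Time passes only in rows, so rows that repeat a pose let the fingers close. It gives the time, the measured TCP pose, the force, the opening and the grip force at its end, in the units of the state.
- sensors.read_state(): the state, without advancing time (a new reading comes with each control period).
- cams.read_camera(name): name is "scene" or "side" or "wrist"; returns a dict with "pixels" (384x512x3 uint8, red, green, blue), "range_z" (384x512 float32, m along the optical axis (not along the pixel's ray), 0 where there is no reading), "fx", "fy", "cx", "cy" (pixels), "dist" ([k1, k2, p1, p2, k3] as OpenCV has them; the pictures are not rectified), "rvec" (rotation vector, rad) and "tvec" (3), from world to camera coordinates, as OpenCV has them; the wrist camera has in their place "T_tool_cam" (4x4, takes a point from camera to tool coordinates, whose origin is the TCP and whose axes are the flange's). Camera axes: x right, y down, z forward; pixel columns grow to the right and rows downward; lengths in m; the calibration is good to about 2 mm. A picture is of the moment at which its call begins: read the wrist's pose just before it.
- order.close_job(): hands the job in; it is judged then, once.
The state is a dict: "time": time; "joints": joint angles; "qd": joint speeds; "tau": joint torques, N m; "ee_pos": TCP position; "orientation": TCP orientation; "contact_force": force on the tool from outside, world axes, zero at the start; "moment": the same for the moment, N m; "grip_width": opening from 0.0 (shut) to 1.0 (fully open); "gripper_force": force on a finger pad.
Only numpy, scipy, OpenCV 4.12 (cv2) and the standard library are available. Lean on these libraries where they do the work, as an engineer would, in place of code of your own. Each camera call takes 0.05 s, during which the arm holds its last target. There are 200 camera calls.

## Working session

There is one attempt and no reset: what is moved stays moved. The work goes in short steps, Python scripts to look and compute and a tool call to move; the robot and the scene stay as the last step left them, time stands still between calls to the robot, and variables do not carry over. Pictures are saved under pics/ and viewed, at most 10 in all, crops included, and the job is handed in when it is done.

Besides the shell and the picture viewer there is one more tool, called after "Call:" as name(argument=value, ...), one argument or row to a line, values as JSON. jog_arm: Moves the arm, as the interface text tells. Its arguments: {"type":"object","properties":{"deltas":{"type":"array"},"force":{"type":"number"}},"required":["deltas"]}

```bash
mkdir -p pics; cat > h.py <<'E'
import numpy as np, cv2
from scipy.spatial.transform import Rotation as R
from cell import sensors, cams, order
def look(n):
    s=sensors.read_state(); c=cams.read_camera(n)
    if n=="wrist":
        T=np.eye(4);T[:3,:3]=R.from_euler('xyz',s['orientation'],degrees=True).as_matrix();T[:3,3]=s['ee_pos']
        c['W']=T@c['T_tool_cam']
    else:
        M=np.eye(4);M[:3,:3]=cv2.Rodrigues(np.array(c['rvec'],float))[0];M[:3,3]=np.ravel(c['tvec']);c['W']=np.linalg.inv(M)
    c['K']=np.array([[c['fx'],0,c['cx']],[0,c['fy'],c['cy']],[0,0,1]]);return c
def pts(c):
    h,w=c['range_z'].shape
    u=np.stack(np.meshgrid(np.arange(w),np.arange(h)),-1).reshape(-1,1,2).astype(float)
    n=cv2.undistortPoints(u,c['K'],np.array(c['dist'],float)).reshape(h,w,2)
    p=np.dstack([n,np.ones((h,w))])*c['range_z'][...,None]
    return p@c['W'][:3,:3].T+c['W'][:3,3]
def save(c,f,crop=None,k=1):
    im=c['pixels'][...,::-1]
    if crop: im=im[crop[1]:crop[3],crop[0]:crop[2]]
    cv2.imwrite(f,cv2.resize(im,None,fx=k,fy=k,interpolation=cv2.INTER_CUBIC))
E
python3 - <<'E'
from h import *
import pickle
s=sensors.read_state();print({k:s[k] for k in('time','ee_pos','orientation','contact_force','grip_width')})
a=look('scene');b=look('side');pickle.dump((a,b),open('ab.pkl','wb'))
save(a,'pics/scene.png',k=1.5);save(b,'pics/side.png',k=1.5)
print(a['W'],b['W'])
E
```

```text
{'time': 0.0, 'ee_pos': array([ 0.27044787, -0.56304072,  0.23050736]), 'orientation': array([-1.79917854e+02,  4.80140312e-03,  2.56571119e+01]), 'contact_force': array([ 0.48994813, -0.34873696, -0.6179458 ]), 'grip_width': 0.9992690508660659}
[[ 0.79432101  0.49019949 -0.35882948  0.90577238]
 [ 0.60749527 -0.6390938   0.47170818 -0.42477669]
 [ 0.00190541 -0.59267493 -0.8054395   0.82531812]
 [ 0.          0.          0.          1.        ]] [[-0.92502307 -0.27960916  0.25719844  0.29221324]
 [-0.37977102  0.66218146 -0.64597963  0.73181434]
 [ 0.01030978 -0.69522258 -0.71872058  0.88386908]
 [ 0.          0.          0.          1.        ]]
```

View pics/scene.png

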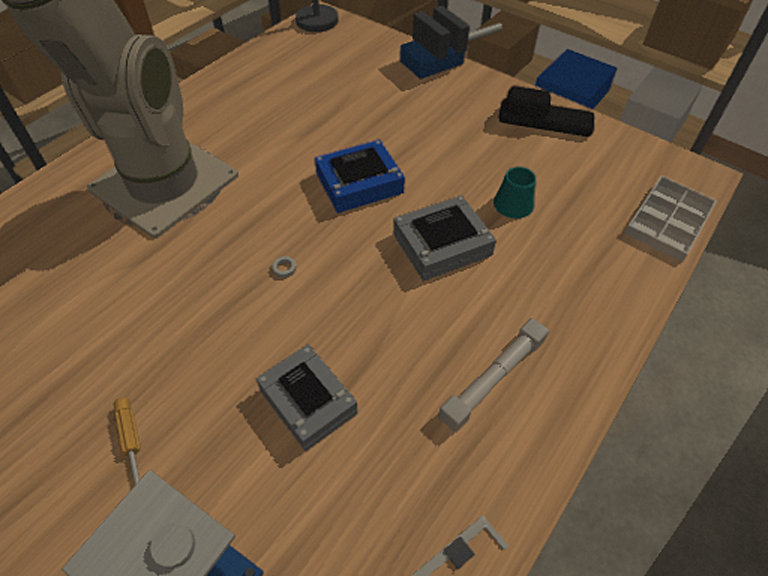

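View pics/side.png

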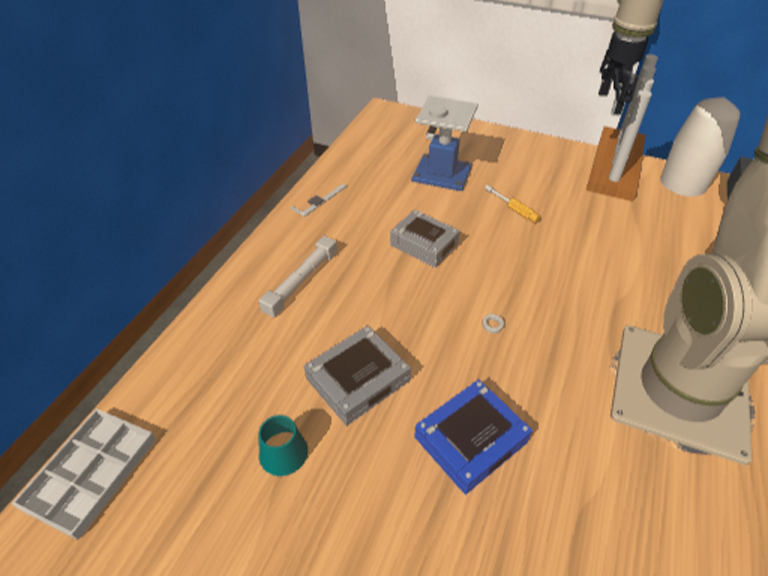

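Candidates (1.5x pixels): the grey box at scene (443,237) / side (358,373) is the wide one. The grey box at scene (307,395) / side (425,237) is narrower, so it is the fuse box. The blue box at scene (360,175) / side (475,432) is the look-alike. I'll measure them and confirm with a crop.

```bash
python3 - <<'E'
from h import *
import pickle
a,b=pickle.load(open('ab.pkl','rb'))
save(b,'pics/crop.png',(180,195,370,335),4)
for n,c,boxes in(('scene',a,{'wide':(255,122,335,190),'fuse':(165,225,245,302),'blue':(205,90,275,142)}),('side',b,{'wide':(198,212,280,284),'fuse':(255,135,312,180),'blue':(272,248,360,330)})):
    P=pts(c)
    for k,(u0,v0,u1,v1) in boxes.items():
        p=P[v0:v1,u0:u1].reshape(-1,3);px=c['pixels'][v0:v1,u0:u1].reshape(-1,3).astype(int)
        z=p[:,2]; dark=(px.max(1)<75)&(z>.049)&(z<.062)
        top=(z>.040)&(z<.062)
        for nm,m in(('hatch',dark),('top',top)):
            q=p[m]
            if len(q)<30: print(n,k,nm,len(q));continue
            r=cv2.minAreaRect((q[:,:2]*1000).astype(np.float32));print(n,k,nm,len(q),np.round(r[0],1),np.round(r[1],1),round(r[2],1),'z',np.round(np.median(q[:,2])*1000,1))
P=pts(b)
for nm,(u,v) in {'liftplate':(297,75),'tubetop':(433,43),'tubefoot':(412,118),'ring':(329,208),'cover':(188,295)}.items(): print(nm,P[v,u])
E
```

```text
scene wide hatch 773 [590.2 252.3] [229.   91.4] 65.4 z 54.0
scene wide top 1878 [559.2 227.2] [236.9 214.1] 35.9 z 47.6
scene fuse hatch 660 [ 585.3 -189.3] [54.1 79.5] 76.2 z 53.8
scene fuse top 2230 [ 584.7 -191.3] [ 99.3 132.1] 76.2 z 46.5
scene blue hatch 564 [334.1 247.1] [97.7 80. ] 61.2 z 54.2
scene blue top 1431 [374.1 225.7] [152.1 223.7] 60.4 z 47.9
side wide hatch 721 [568.7 215.6] [97.1 76.5] 62.6 z 56.1
side wide top 2170 [526.5 236.9] [151.2 230.5] 61.9 z 49.8
side fuse hatch 132 [ 581.5 -187.5] [47.2 73.9] 75.8 z 57.0
side fuse top 749 [ 585.  -189.4] [103.5 132. ] 75.8 z 49.7
side blue hatch 991 [335.3 251.7] [97.  75.6] 60.6 z 55.8
side blue top 2786 [336.4 250.5] [151.2 130.9] 60.6 z 49.3
liftplate [ 0.6348851  -0.45585969  0.19820794]
tubetop [ 0.19962013 -0.791081    0.25843211]
tubefoot [ 0.19201939 -0.59234316  0.04123121]
ring [ 0.37495558 -0.0475037   0.00340337]
cover [0.63497599 0.38203299 0.0025443 ]
```

View pics/crop.png

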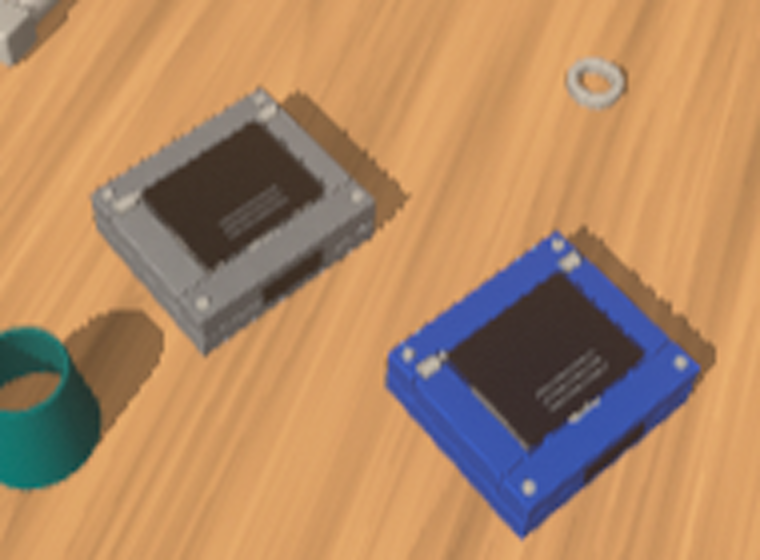

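The crop shows the wide grey hatch at (235,190), measuring 97x76 mm. Its ribs are at crop (255,215), on the robot-facing side. Box x points at about -27° and the press point is near (0.547, 0.227). I'll set out with the gripper shut.

Call:
jog_arm(
  deltas=[
    [1,0.029,-0.029,0,0],
    [1,0.058,-0.058,0,0],
    [1,0.087,-0.087,0,0],
    [1,0.116,-0.116,0,0],
    [1,0.145,-0.145,0,0],
  ],
  force=40,
)

```text
time: 0.52
ee_pos: [0.3387, -0.3679, 0.2309]
orientation: [-180.0, 0.0, 25.6]
contact_force: [0.6, 0.9, -0.5]
grip_width: 0.304
gripper_force: 0.0
```

Call:
jog_arm(
  deltas=[
    [1,0.029,-0.029,0,0],
    [1,0.058,-0.058,0,0],
    [1,0.087,-0.087,0,0],
    [1,0.116,-0.116,0,0],
    [1,0.145,-0.145,0,0],
  ],
)

```text
time: 0.93
ee_pos: [0.4064, -0.1744, 0.2312]
orientation: [180.0, 0.0, 25.6]
contact_force: [1.9, -0.4, -0.2]
grip_width: -0.001
gripper_force: 0.0
```

Call:
jog_arm(
  deltas=[
    [1,0.029,-0.029,0,-7],
    [1,0.058,-0.058,0,-14],
    [1,0.087,-0.087,0,-21],
    [1,0.116,-0.116,0,-28],
    [1,0.145,-0.145,0,-35],
  ],
)

```text
time: 1.35
ee_pos: [0.4744, 0.019, 0.2313]
orientation: [180.0, 0.0, 61.0]
contact_force: [1.6, -0.8, -0.3]
grip_width: 0.005
gripper_force: 0.0
```

```bash
python3 - <<'E'
from h import *
s=sensors.read_state();print({k:np.round(s[k],3) for k in('time','ee_pos','orientation','contact_force','grip_width','joints')})
c=look('wrist');print(np.round(c['T_tool_cam'],3))
save(c,'pics/w1.png',k=1.4)
p=pts(c).reshape(-1,3);px=c['pixels'].reshape(-1,3).astype(int)
m=(px.max(1)<75)&(p[:,2]>.049)&(p[:,2]<.062)&(np.hypot(p[:,0]-.569,p[:,1]-.216)<.08)
print(m.sum(),cv2.minAreaRect((p[m][:,:2]*1000).astype(np.float32)) if m.sum()>30 else '',np.median(p[m][:,2]))
E
```

```text
{'time': np.float64(1.35), 'ee_pos': array([0.474, 0.019, 0.231]), 'orientation': array([1.79974e+02, 1.20000e-02, 6.09870e+01]), 'contact_force': array([ 1.646, -0.792, -0.34 ]), 'grip_width': np.float64(0.005), 'joints': array([ 28.17 ,   2.086, -36.332, 103.894,   1.309,  74.416, -37.508])}
[[ 0.001 -0.964 -0.267  0.067]
 [ 1.     0.001  0.001  0.   ]
 [-0.    -0.267  0.964 -0.142]
 [ 0.     0.     0.     1.   ]]
0  nan
  return _methods._mean(a, axis=axis, dtype=dtype,
  ret = ret.dtype.type(ret / rcount)
```

View pics/w1.png

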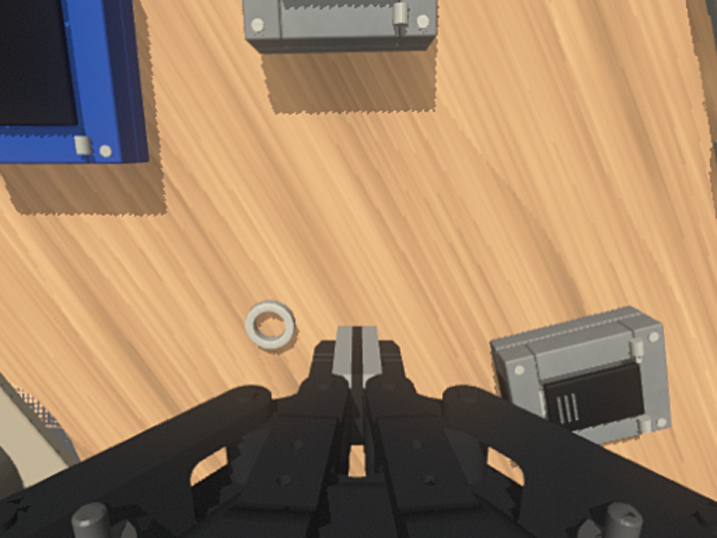

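The wrist view shows the grey box ahead at the top (340,20), the blue one at upper left and the fuse box at lower right (590,390). I'll move closer.

Call:
jog_arm(
  deltas=[
    [1,0.04,-0.009,0,-1.6],
    [1,0.075,-0.018,0,-1.6],
    [1,0.11,-0.027,0,-1.6],
    [1,0.12,-0.03,0,-1.6],
    [1,0.12,-0.03,0,-1.6],
  ],
)

```text
time: 1.82
ee_pos: [0.5066, 0.14, 0.2309]
orientation: [-179.9, -0.1, 62.6]
contact_force: [0.2, 0.7, -0.3]
grip_width: -0.001
gripper_force: 0.0
```

```bash
python3 - <<'E'
from h import *
s=sensors.read_state();print({k:np.round(s[k],4) for k in('time','ee_pos','orientation','contact_force')})
c=look('wrist')
save(c,'pics/w2.png',k=1.4)
p=pts(c).reshape(-1,3);px=c['pixels'].reshape(-1,3).astype(int)
m=(px.max(1)<75)&(p[:,2]>.048)&(p[:,2]<.062)&(np.hypot(p[:,0]-.569,p[:,1]-.216)<.08)
r=cv2.minAreaRect((p[m][:,:2]*1000).astype(np.float32));print(m.sum(),r,np.median(p[m][:,2]))
T=R.from_euler('xyz',s['orientation'],degrees=True).as_matrix()
for off in(-24,5):
  pr=np.array([*r[0],54])/1e3+off*1e-3*np.array([.888,-.46,0]);print(off,pr,'tool delta',T.T@(pr-s['ee_pos']))
E
```

```text
{'time': np.float64(1.8167), 'ee_pos': array([0.5066, 0.14  , 0.2309]), 'orientation': array([-1.79906e+02, -6.18000e-02,  6.25538e+01]), 'contact_force': array([ 0.2115,  0.677 , -0.3001])}
7773 ((567.947998046875, 213.06454467773438), (97.70155334472656, 77.92941284179688), 62.00906753540039) 0.05340867402223576
-24 [0.546636   0.22410454 0.054     ] tool delta [ 0.09290993 -0.0029423   0.17701615]
5 [0.572388   0.21076454 0.054     ] tool delta [0.09294094 0.02605974 0.1769686 ]
```

View pics/w2.png

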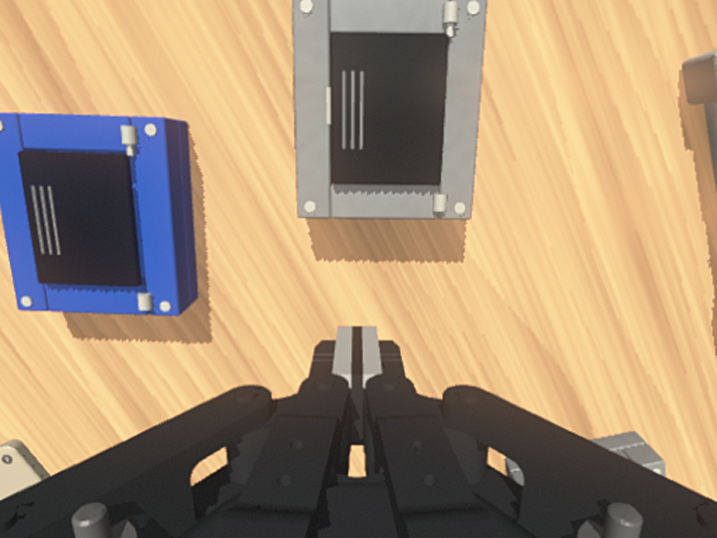

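This view shows the wide hatch at (390,108), with ribs at (352,108) on the free-edge side and hinges on the right. The measured size of 97.7x77.9 mm and height of 53 mm both fit. I'll go above the press point.

Call:
jog_arm(
  deltas=[
    [1,0.032,-0.001,0.02,0],
    [1,0.064,-0.002,0.04,0],
    [1,0.093,-0.003,0.06,0],
    [1,0.093,-0.003,0.1,0],
    [1,0.093,-0.003,0.14,0],
  ],
)

```text
time: 2.28
ee_pos: [0.5485, 0.2202, 0.0904]
orientation: [179.9, -0.1, 62.3]
contact_force: [0.6, -0.2, -0.0]
grip_width: -0.002
gripper_force: 0.0
```

Call:
jog_arm(
  deltas=[
    [1,0,0,0.02,0],
    [1,0,0,0.026,0],
    [1,0,0,0.03,0],
    [1,0,0,0.03,0],
    [1,0,0,0.03,0],
  ],
)

```text
time: 2.7
ee_pos: [0.5488, 0.2198, 0.0631]
orientation: [179.9, -0.1, 62.2]
contact_force: [-0.7, 0.2, 0.2]
grip_width: -0.0
gripper_force: 0.0
```

Call:
jog_arm(
  deltas=[
    [1,0.003,-0.003,0.002,0],
    [1,0.003,-0.003,0.006,0],
    [1,0.003,-0.003,0.008,0],
    [1,0.003,-0.003,0.01,0],
    [1,0.003,-0.003,0.01,0],
  ],
)

```text
time: 3.12
ee_pos: [0.5465, 0.2247, 0.0514]
orientation: [180.0, -0.0, 62.3]
contact_force: [-0.1, 2.3, 1.7]
grip_width: -0.0
gripper_force: 1.1
```

Call:
jog_arm(
  deltas=[
    [1,0,0,0.001,0],
    [1,0,0,0.002,0],
    [1,0,0,0.003,0],
    [1,0,0,0.0035,0],
    [1,0,0,0.0035,0],
  ],
)

```text
time: 3.53
ee_pos: [0.5466, 0.2247, 0.0486]
orientation: [180.0, -0.0, 62.3]
contact_force: [-4.1, 0.4, 11.3]
grip_width: -0.001
gripper_force: 5.4
```

There is 11 N, so the hatch is at its stop. I'll let go and retreat up and back on the free-edge side.

Call:
jog_arm(
  deltas=[
    [1,0,-0.01,-0.04,0],
    [1,0,-0.03,-0.075,0],
    [1,0,-0.05,-0.11,0],
    [1,-0.01,-0.07,-0.14,0],
    [1,-0.03,-0.09,-0.16,0],
  ],
)

```text
time: 3.95
ee_pos: [0.4525, 0.2413, 0.2102]
orientation: [179.9, -0.1, 62.4]
contact_force: [-0.3, -0.5, 1.5]
grip_width: 0.001
gripper_force: 0.0
```

Call:
jog_arm(
  deltas=[
    [1,-0.03,0,0,0],
    [1,-0.06,0,0,0],
    [1,-0.06,0,0,0],
    [1,-0.06,0,0,0],
    [1,-0.06,0,0,0],
  ],
)

```text
time: 4.37
ee_pos: [0.4251, 0.1862, 0.2078]
orientation: [180.0, 0.0, 62.2]
contact_force: [0.5, 1.0, 1.0]
grip_width: -0.002
gripper_force: 0.0
```

Call:
jog_arm(
  deltas=[
    [1,0,0,0,0],
    [1,0,0,0,0],
    [1,0,0,0,0],
    [1,0,0,0,0],
    [1,0,0,0,0],
  ],
)

```text
time: 4.78
ee_pos: [0.4249, 0.1867, 0.2076]
orientation: [-180.0, 0.0, 62.3]
contact_force: [-0.5, 0.2, 0.6]
grip_width: -0.002
gripper_force: 0.0
```

Call:
jog_arm(
  deltas=[
    [1,0,0,0,0],
    [1,0,0,0,0],
    [1,0,0,0,0],
    [1,0,0,0,0],
    [1,0,0,0,0],
  ],
)

```text
time: 5.2
ee_pos: [0.4249, 0.1863, 0.2078]
orientation: [180.0, 0.0, 62.3]
contact_force: [0.2, -1.2, 0.7]
grip_width: 0.001
gripper_force: 0.0
```

```bash
python3 - <<'E'
from h import *
s=sensors.read_state();print({k:np.round(s[k],4) for k in('time','ee_pos','orientation','contact_force')})
b=look('side');c=look('wrist')
bi=cv2.resize(b['pixels'][180:300,170:310],None,fx=2.85,fy=2.85);ci=cv2.resize(c['pixels'],(399,342)[:2])
h=342;bi=cv2.resize(bi,(399,h));cv2.imwrite('pics/open.png',np.hstack([bi,ci])[...,::-1])
p=pts(b)[180:300,170:310].reshape(-1,3);m=(p[:,2]>.065)&(np.hypot(p[:,0]-.569,p[:,1]-.214)<.12)
print(m.sum(),p[m].max(0),p[m].min(0))
E
```

```text
{'time': np.float64(5.2), 'ee_pos': array([0.4249, 0.1863, 0.2078]), 'orientation': array([1.799912e+02, 1.600000e-03, 6.225400e+01]), 'contact_force': array([ 0.159 , -1.1777,  0.7129])}
830 [0.66862786 0.23320253 0.34231699] [0.45022095 0.13107716 0.06500416]
```

View pics/open.png

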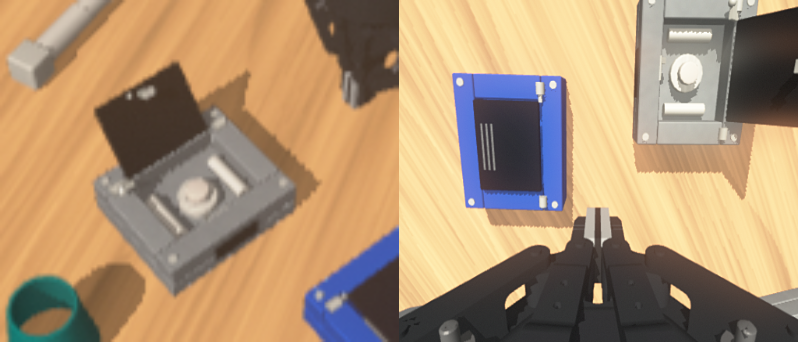

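The hatch stands open. The button shows at wrist (368,82) and side (239,244) in full-picture pixels. I'll watch for over a second without moving.

Call:
jog_arm(
  deltas=[
    [1,0,0,0,0],
    [1,0,0,0,0],
    [1,0,0,0,0],
    [1,0,0,0,0],
    [1,0,0,0,0],
  ],
)

```text
time: 5.72
ee_pos: [0.4249, 0.1864, 0.2078]
orientation: [180.0, 0.0, 62.3]
contact_force: [0.3, 0.7, -0.2]
grip_width: -0.001
gripper_force: 0.0
```

Call:
jog_arm(
  deltas=[
    [1,0,0,0,0],
    [1,0,0,0,0],
    [1,0,0,0,0],
    [1,0,0,0,0],
    [1,0,0,0,0],
  ],
)

```text
time: 6.13
ee_pos: [0.4249, 0.1864, 0.2078]
orientation: [180.0, 0.0, 62.3]
contact_force: [1.1, -0.1, -0.3]
grip_width: 0.001
gripper_force: 0.0
```

Call:
jog_arm(
  deltas=[
    [1,0,0,0,0],
    [1,0,0,0,0],
    [1,0,0,0,0],
    [1,0,0,0,0],
    [1,0,0,0,0],
  ],
)

```text
time: 6.55
ee_pos: [0.4249, 0.1864, 0.2078]
orientation: [180.0, 0.0, 62.3]
contact_force: [0.5, 0.0, -0.4]
grip_width: -0.002
gripper_force: 0.0
```

Call:
jog_arm(
  deltas=[
    [1,0,0,0,0],
    [1,0,0,0,0],
    [1,0,0,0,0],
    [1,0,0,0,0],
    [1,0,0,0,0],
  ],
)

```text
time: 6.97
ee_pos: [0.4249, 0.1864, 0.2078]
orientation: [180.0, 0.0, 62.3]
contact_force: [0.3, 0.4, -0.1]
grip_width: 0.002
gripper_force: 0.0
```

```bash
python3 - <<'E'
from h import *
s=sensors.read_state();print(s['time'],s['ee_pos'])
T=R.from_euler('xyz',s['orientation'],degrees=True).as_matrix()
for n,(u,v) in(('side',(239,244)),('wrist',(368,82))):
    c=look(n);P=pts(c);q=P[v-14:v+15,u-16:u+17].reshape(-1,3)
    m=(q[:,2]>.038)&(q[:,2]<.0455)&(np.hypot(*(q[:,:2]-P[v,u,:2]).T)<.02)
    r=cv2.minEnclosingCircle((q[m][:,:2]*1000).astype(np.float32))
    w=np.r_[np.array(r[0])/1e3,np.median(q[m][:,2])]
    print(n,P[v,u],m.sum(),r,w,'delta',T.T@(w-s['ee_pos']))
    H=P.reshape(-1,3);R2=np.array([[.888,-.46],[.46,.888]]);l=(H[:,:2]-[.568,.213])@R2.T
    k=(abs(l[:,1])<.05)&(l[:,0]>.02)&(l[:,0]<.12)&(H[:,2]>.07)&(H[:,2]<.13)
    if k.sum()>20: print('lid',k.sum(),np.polyfit(l[k,0],H[k,2],1),l[k,0].min(),H[k,2].max())
E
```

```text
6.9667 [0.42488286 0.18636896 0.20780451]
side [0.56647531 0.21235816 0.04431257] 46 ((565.2845458984375, 216.0139923095703), 12.366914749145508) [0.56528455 0.21601399 0.04273143] delta [0.09159925 0.1104448  0.16508212]
lid 668 [1.25348405 0.00443481] 0.05165970909899263 0.12637238950801166
wrist [0.56025898 0.21693314 0.0396648 ] 511 ((563.7138061523438, 215.66152954101562), 11.88021469116211) [0.56371381 0.21566153 0.04113563] delta [0.09055621 0.10921849 0.16667781]
lid 7078 [ 1.33240486 -0.00263911] 0.052557702471113826 0.12071299524259205
```

The button is at (0.564, 0.216), 41–43 mm high, which matches the 42 mm given. The lid leans at about 127°, fully open. I'll go above the button.

Call:
jog_arm(
  deltas=[
    [1,0.025,0.03,0,0],
    [1,0.05,0.06,0,0],
    [1,0.075,0.09,0,0],
    [1,0.091,0.11,0.02,0],
    [1,0.091,0.11,0.04,0],
  ],
)

```text
time: 7.48
ee_pos: [0.569, 0.2158, 0.1666]
orientation: [180.0, -0.1, 62.1]
contact_force: [0.0, -0.5, -1.1]
grip_width: -0.002
gripper_force: 0.0
```

Call:
jog_arm(
  deltas=[
    [1,0,0,0.03,0],
    [1,0,0,0.06,0],
    [1,0,0,0.09,0],
    [1,0,0,0.1,0],
    [1,0,0,0.1,0],
  ],
)

```text
time: 7.9
ee_pos: [0.5631, 0.2149, 0.0652]
orientation: [-179.8, 0.2, 62.3]
contact_force: [-0.0, -0.7, 0.5]
grip_width: -0.002
gripper_force: 0.0
```

Call:
jog_arm(
  deltas=[
    [1,0,0,0.012,0],
    [1,0,0,0.02,0],
    [1,0,0,0.024,0],
    [1,0,0,0.027,0],
    [1,0,0,0.027,0],
  ],
)

```text
time: 8.32
ee_pos: [0.5648, 0.2157, 0.0409]
orientation: [180.0, -0.0, 62.3]
contact_force: [-1.5, 0.6, 1.7]
grip_width: 0.001
gripper_force: 0.8
```

Call:
jog_arm(
  deltas=[
    [1,0,0,0.001,0],
    [1,0,0,0.002,0],
    [1,0,0,0.003,0],
    [1,0,0,0.0035,0],
    [1,0,0,0.0035,0],
  ],
)

```text
time: 8.73
ee_pos: [0.5649, 0.2158, 0.0376]
orientation: [180.0, -0.0, 62.3]
contact_force: [0.5, -1.3, 3.1]
grip_width: -0.001
gripper_force: 1.6
```

Call:
jog_arm(
  deltas=[
    [1,0,0,0.001,0],
    [1,0,0,0.002,0],
    [1,0,0,0.003,0],
    [1,0,0,0.0035,0],
    [1,0,0,0.0035,0],
  ],
)

```text
time: 9.15
ee_pos: [0.5651, 0.2158, 0.0358]
orientation: [179.9, -0.0, 62.3]
contact_force: [-6.8, -4.4, 23.3]
grip_width: 0.0
gripper_force: 11.3
```

The button is on its stop at 35.8 mm with 23 N. I'll withdraw straight up, then move away.

Call:
jog_arm(
  deltas=[
    [1,0,0,-0.02,0],
    [1,0,0,-0.055,0],
    [1,0,0,-0.09,0],
    [1,0,0,-0.13,0],
    [1,0,0,-0.17,0],
  ],
)

```text
time: 9.57
ee_pos: [0.5639, 0.2156, 0.205]
orientation: [-179.9, 0.0, 62.3]
contact_force: [0.7, 0.5, -0.7]
grip_width: -0.003
gripper_force: 0.0
```

Call:
jog_arm(
  deltas=[
    [1,-0.025,-0.03,0,0],
    [1,-0.05,-0.06,0,0],
    [1,-0.075,-0.09,0,0],
    [1,-0.09,-0.11,0,0],
    [1,-0.09,-0.11,0,0],
  ],
)

```text
time: 9.98
ee_pos: [0.4214, 0.1868, 0.2034]
orientation: [179.9, 0.2, 62.3]
contact_force: [0.9, 0.0, 0.5]
grip_width: 0.001
gripper_force: 0.0
```

Call:
jog_arm(
  deltas=[
    [1,0,0,0,0],
    [1,0,0,0,0],
    [1,0,0,0,0],
    [1,0,0,0,0],
    [1,0,0,0,0],
  ],
)

```text
time: 10.4
ee_pos: [0.4257, 0.1875, 0.2035]
orientation: [-179.9, -0.0, 62.3]
contact_force: [0.0, 0.6, 0.1]
grip_width: 0.005
gripper_force: 0.0
```

```bash
python3 - <<'E'
from h import *
b=look('side');save(b,'pics/end.png',k=1.5)
P=pts(b);q=P[230:259,223:256].reshape(-1,3);m=np.hypot(*(q[:,:2]-[.5645,.2157]).T)<.008
print(sensors.read_state()['time'],m.sum(),np.median(q[m][:,2]))
E
```

```text
10.45 21 0.044738200696863295
```

View pics/end.png

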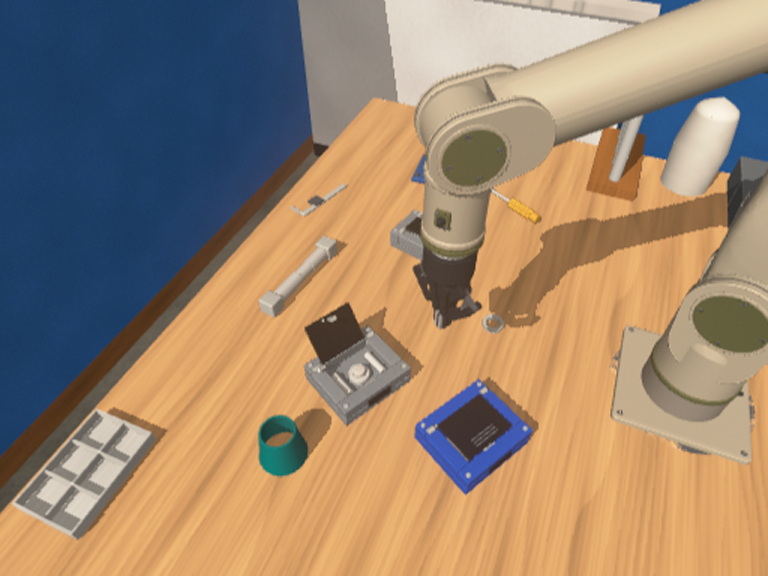

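The wide hatch stands open at (335,335). The button at (360,372) is back up, and the blue box, ring, cover, pylon and driver lie where they were. I'll hand in.

```bash
python3 -c "from cell import order; print(order.close_job())"
```

```text
the job is handed in; nothing more can be done
None
```

I pressed the wide hatch once and it stood fully open untouched for over a second, then pressed the reset button to its stop and let it spring back; the hatch is still open, nothing else was touched, and the job was handed in at about 10.5 s.

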